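# Pack a keepsake tin away dry and dog the chest hatch tight

### The arm

A 6-joint arm with a two-finger parallel gripper is mounted at the origin on the work surface. World frame = base frame: x ahead of the robot, y to its left, z up, the work surface at z = 0. Lengths are in m, angles in rad, forces in N, time in s.
With the tool pointing down it reaches from about 0.275 to 0.75 m from the base axis. Payload 10.2 kg.
Tool frame: the origin (TCP) lies midway between the tips of the shut fingers; the grasp point (between the pads) lies 19 mm behind it; z points along the fingers, y is the line along which they close (so a half turn about z gives the same grasp; the last joint's range is limited). The gripper opens to 88 mm and grips with 3 to 60 N. Pads are 18 mm wide; open, the fingers measure 123 mm over their backs; the gripper's body (75 mm by 187 mm) begins 45 mm behind the grasp point.
Start: joints at [-1.449, 0.313, 1.498, -0, 1.331, -0.223], TCP at [0.177, -0.494, 0.239] pointing down, gripper open.
Joint ranges: [-2.94, 2.94], [-0.97, 2.17], [0.19, 2.56], [-1.23, 4.37], [0.02, 3.11], [-2.88, 2.88]. Speed limits (rad/s): [2.39, 2.39, 3.01, 3.14, 3.14, 3.14].

### API

Orientations are given as a rotation vector (axis times angle).
In Python, from plant import get_obs, snapshot, calibration, job_done gives the robot as it stands.
- The arm moves only by the shell command python3 -m inch 'ROWS' [FORCE]. ROWS is a JSON object of lists of equal length, an entry for each row: "travel": the shift along the tool's x, y, z in units of 40 mm (1.0 is 40 mm), a list of three; "spin": the turn about the tool's z in units of 8 degrees (1.0 is 8 degrees); "grip": the finger opening in mm, from 0 to 88.1. A call has exactly 10 rows; each row is the pose to reach, as a shift and turn from the pose commanded when the call began, along the tool's axes at that moment; what a row does not reach only later rows make up. A row lasts 1/10 s, in which the tool goes at most 50 mm and 8.59 degrees, less where a joint would pass 70% of its speed; a pose out of reach is approached as far as the arm can. A call with a gripper value outside its range is refused whole. The fingers move at their own pace and stop on an object; FORCE is the grip in N (left out, the last holds). Time passes only in rows, so rows that repeat a pose let the fingers close, or fill a call up. It gives the time, the measured TCP pose, the force, the opening and the grip force at its end, in the units of the state.
- get_obs(): the state, without advancing time (a new reading comes with each control period).
- snapshot(name): name is "scene" or "top" or "wrist"; returns (picture, depth): 384x512x3 uint8, red, green, blue; 384x512 float32, m along the optical axis (not along the pixel's ray), 0 where there is no reading.
- calibration(name): a dict with "fx", "fy", "cx", "cy" (pixels), "view" (4x4, takes a point from world to camera coordinates); the wrist camera has in their place "T_tool_cam" (4x4, takes a point from camera to tool coordinates, whose origin is the TCP and whose axes are the flange's). Camera axes: x right, y down, z forward; pixel columns grow to the right and rows downward; lengths in m; the calibration is good to about 2 mm. A picture is of the moment at which its call begins: read the wrist's pose just before it. calibration takes no time and is no camera call.
- job_done(): hands the job in; it is judged then, once.
The state is a dict: "t": time; "joint_pos": joint angles; "qvel": joint speeds; "joint_efforts": joint torques, N m; "position": TCP position; "orientation": TCP orientation; "ft_force": force on the tool from outside, world axes, zero at the start; "ft_torque": the same for the moment, N m; "finger_gap": finger opening in m; "grasp_force": force on a finger pad.
Only numpy, scipy, OpenCV 4.12 (cv2) and the standard library are available. Lean on these libraries where they do the work, as an engineer would, in place of code of your own. Each camera call takes 0.05 s, during which the arm holds its last target. There are 200 camera calls.

### The job

Pack the red tin away in the green chest: it is in the middle of the stack, so lift the blue tin off, lay the red tin flat on the chest's floor, and put the blue tin back squarely on the white carton, keeping the tins level and setting them down gently. Then swing the chest's hatch shut and turn its T-handle clockwise all the way to its stop, so that the hatch is drawn down tight on its rubber seal. Leave the white carton and everything else where they are.

Things in the scene. Friction and masses are not known exactly. Their poses are not given: they have to be found in the camera images.
- chest: dark green chest, fixed, hinged hatch on its upper +y edge; 260 (x) by 220 (y) by 110 high, walls 8, floor 8, mouth up. Origin: centre of underside; x along the hinge, y to the hinge side. Under the rim at mid -y wall a steel catch sticks 34 in from the wall (x -15 to 45, z 83 to 99): 170 of the mouth stays clear beside it.
- hatch (a joint): rad: 0 fully down, 1.57 upright, 1.85 fully open; starts open at 1.6 to 1.8. Stiff hinge: 2 to 5 N at the free edge move it; below about 1.1 it sinks by itself (about 2 s) and rests at about 0.02 on the seal, free edge 4 to 5 mm proud. Pressing does not keep it down (the seal pushes back with about 18 N): only the latch does.
- hatch_hinge (a point): middle of the hinge line, at chest (0, 108, 110). The hatch plate is 260 along the hinge, 218 from hinge to free edge; underside 1 and outer (upper) face 13 off the hinge line. This frame turns with the hatch: x along the hinge, -y to the free edge, z its outward normal (up when shut).
- latch (a joint): rad: 0 released (bar along the hinge line; starts at 0 to 0.08), 1.45 at its stop = latched; grows clockwise seen from above the shut hatch. From 0.35 to 1.2 the pawl draws the hatch down (0.1 to 0.4 N m), then it stays as left. The pawl goes in under the catch only if the handle is below 0.1 while the hatch comes down.
- handle (a point): centre of the red T-handle bar, on the latch axis, 160 from the hinge line and 45 off it along the hatch's normal: chest (0, -52, 155) when shut. Bar 80 long, 12 wide, 14 high, its underside 25 above the hatch face, on a 16 dia stem. x along the bar, z the hatch's outward normal.
- red_tin: red flat steel tin, the middle of the stack, 150 (x) by 56 (y) by 40 high, about 0.3 kg. Origin: centre of its underside.
- blue_tin: blue flat steel tin, top of the stack, 150 (x) by 56 (y) by 40 high, about 0.3 kg. Origin: centre of its underside.
- carton: white file carton, the bottom of the stack, loose, 190 (x) by 110 (y) by 60 high, about 1.2 kg. Origin: centre of its underside, its top 60 above. The tins lie along its x.
- mat: cork mat fixed flat on the table, kept clear, handy for setting a tin down for a moment; 190 (x) by 110 (y) by 3 high. Origin: centre of its underside.
- jar: bystander: amber glass jar with steel cap, 52 dia x 75 high. Origin: centre of its underside.
- flowerpot: bystander: terracotta pot of yellow flowers, 82 dia, 143 high. Origin: centre of its underside.
- torch: bystander: orange and black torch lying on its side, 42 x 136 x 38 high. Origin: centre of its underside.
- tape: bystander: yellow tape measure, 68 x 32 x 55 high. Origin: centre of its underside.
- paint_can: bystander: small steel paint can with green label, 66 dia x 70 high. Origin: centre of its underside.
- screwdriver: bystander: screwdriver lying flat. Origin: under its middle.
- books: bystander: two books, one on the other, stuck together, 80 x 80 x 40 high. Origin: centre of its underside.
There are look-alikes about, which are no part of the job. Several things have the shape of the red_tin; the one meant has the colours described above.

How it is judged:
On the way, in this order (a step that is already met when the one before it is completed fails the run):
1. the red tin lies flat in the chest (x of red_tin in the frame of chest between -0.05 and 0.05 m and y of red_tin in the frame of chest between -0.085 and 0.085 m and z of red_tin in the frame of chest below 0.016 m and angle between red_tin's own z axis and vertical below 0.12 rad), for 0.2 s.
2. the hatch is drawn down on its seal by the turned T-handle (value of joint hatch below 0.01 rad and value of joint latch above 1.25 rad), for 0.2 s.
At the end, for the whole second after the job is handed in: The red tin lies flat on the chest's floor, the blue tin lies flat on the carton's top (centred within 20 mm along each side, turned within 0.2 rad), the hatch is within 0.010 rad (about 2 mm at its free edge) of fully down with the T-handle at more than 1.25 of its 1.45 rad, all at rest (all of step 1 and all of step 2 and x of blue_tin in the frame of carton between -0.02 and 0.02 m and y of blue_tin in the frame of carton between -0.02 and 0.02 m and z of blue_tin in the frame of carton between 0.054 and 0.066 m and angle between the x axis of blue_tin and the x axis of carton, either way round below 0.2 rad and angle between blue_tin's own z axis and vertical below 0.1 rad and linear speed of each of red_tin, blue_tin, carton below 0.02 m/s and velocity of joint hatch below 0.05 rad/s); the robot touches nothing.
It fails at once if a bystander is knocked away (more than 40 mm) (distance of any of jar, flowerpot, torch, tape, paint_can, screwdriver, books from where it was at the start of the episode above 0.04 m).
It fails at once if the carton is shoved away (more than 40 mm) (distance of carton from where it was at the start of the episode above 0.04 m).
It fails at once if a tin is tipped by more than 0.5 rad (angle between any of red_tin, blue_tin's own z axis and vertical above 0.5 rad).
It fails at once if a tin is dropped from above about 12 mm (out of the fingers and faster than 0.5 m/s) ((contact force between red_tin and the fingers below 0.1 N and linear speed of red_tin above 0.5 m/s) or (contact force between blue_tin and the fingers below 0.1 N and linear speed of blue_tin above 0.5 m/s)).
It also fails if it takes over 72 s, if anything falls off the work surface, if the arm or the gripper's body presses on something with over 40 N, if the wrist force passes 120 N, or if a joint passes its speed limit or range.

## Working session

There is one attempt and no reset: what is moved stays moved. The work goes in short steps, Python scripts to look and compute and a shell command to move; the robot and the scene stay as the last step left them, time stands still between calls to the robot, and variables do not carry over. Pictures are saved under pics/ and viewed, at most 10 in all, crops included, and the job is handed in when it is done.

```bash
ls; mkdir -p pics
cat > h.py <<'E'
import numpy as np, cv2
from plant import get_obs, snapshot, calibration, job_done
from scipy.spatial.transform import Rotation as R
def cam(name):
    o=get_obs(); im,d=snapshot(name); c=calibration(name)
    if name=='wrist':
        T=np.eye(4);T[:3,:3]=R.from_rotvec(o['orientation']).as_matrix();T[:3,3]=o['position']
        W=T@c['T_tool_cam']
    else: W=np.linalg.inv(c['view'])
    return im,d,c,W
def pts(d,c,W):
    v,u=np.mgrid[:d.shape[0],:d.shape[1]]
    p=np.stack([(u-c['cx'])/c['fx']*d,(v-c['cy'])/c['fy']*d,d],-1)
    return p@W[:3,:3].T+W[:3,3]
def save(n,im): cv2.imwrite('pics/'+n,im[:,:,::-1])
E
python3 - <<'E'
from h import *
for n in ['scene','top']:
    im,d,c,W=cam(n); save(n+'.png',im); np.savez(n+'.npz',im=im,d=d,P=pts(d,c,W)); print(n,W[:3,3],W[:3,2])
print(get_obs())
print(calibration('wrist'))
E
```

```text
pics
scene [1.20501013 0.51269184 0.89169326] [-0.59862971 -0.47151256 -0.64754797]
top [ 0.38630017 -0.04747437  1.35565459] [ 0.09355948 -0.00211225 -0.99561145]
{'t': 0.1, 'joint_pos': array([-1.44939316e+00,  3.13393425e-01,  1.49831678e+00, -4.25023361e-05,
        1.33102206e+00, -2.23436756e-01]), 'qvel': array([ 0.00034578, -0.00084249, -0.00391752, -0.00172435,  0.00037288,
        0.0002955 ]), 'joint_efforts': array([ 3.07798218e-03, -4.02807176e+01, -2.52647102e+01,  6.95924275e-02,
        3.41666455e-02, -5.35071729e-05]), 'position': array([ 0.17740828, -0.49389082,  0.23823531]), 'orientation': array([-3.09388454e+00, -5.38813432e-01, -2.65162211e-05]), 'ft_force': array([ 0.1492868 , -0.85216648, -0.71411065]), 'ft_torque': array([-0.00684762, -0.00060881,  0.00197434]), 'grasp_force': 0.0, 'finger_gap': 0.08819773784872155}
{'fx': 281.1276956939689, 'fy': 281.1276956939689, 'cx': 254.46539244655602, 'cy': 189.91847105872165, 'T_tool_cam': array([[-1.86304726e-03, -9.46419709e-01, -3.22933838e-01,
         8.53109910e-02],
       [ 9.99998045e-01, -1.97723961e-03,  2.55622527e-05,
        -5.42681199e-04],
       [-6.62710194e-04, -3.22933159e-01,  9.46421542e-01,
        -1.46990366e-01],
       [ 0.00000000e+00,  0.00000000e+00,  0.00000000e+00,
         1.00000000e+00]])}
```

View pics/scene.png

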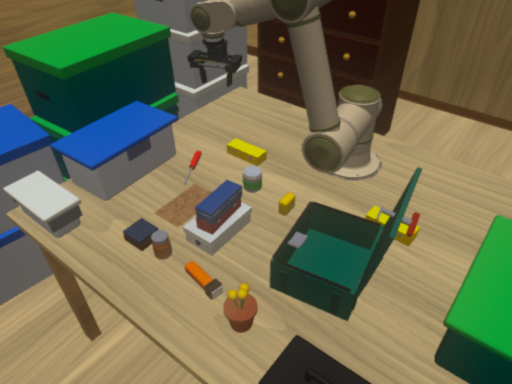

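View pics/top.png

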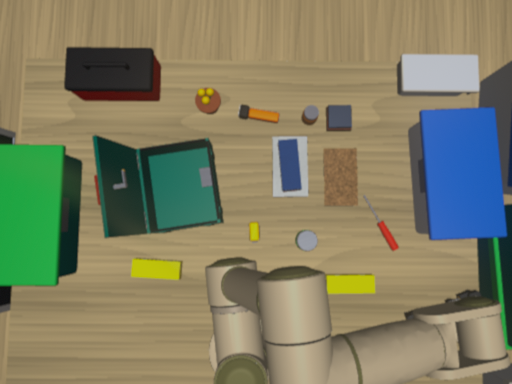

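The scene view shows the stack at (219,210), with the mat left of it and the chest at (340,250), hatch open. In the top view the blue tin on the carton is at (290,165), the mat at (340,177) and the chest mouth at (182,185). The hatch is at (122,190), with the catch at (207,177).

Run:
```python
from h import *
z=np.load('top.npz');im,P=z['im'],z['P'];hsv=cv2.cvtColor(im,cv2.COLOR_RGB2HSV)
v,u=np.mgrid[:384,:512]
def box(u0,u1,v0,v1): return (u>=u0)&(u<u1)&(v>=v0)&(v<v1)&(z['d']>0)
def rect(n,m,):
    q=P[m]; zz=np.median(q[:,2])
    k,l,s,_=cv2.connectedComponentsWithStats(m.astype(np.uint8)); i=1+np.argmax(s[1:,4]); m=l==i;q=P[m]
    r=cv2.minAreaRect((q[:,:2]*1000).astype(np.float32)); print(n,m.sum(),'c',np.round(r[0],1),'size',np.round(r[1],1),'ang',round(r[2],1),'z',round(np.median(q[:,2]),4))
H,S,V=[hsv[...,i] for i in range(3)]
st=box(265,318,125,205)
rect('blue',st&(P[...,2]>.12))
rect('carton',st&(P[...,2]>.05)&(P[...,2]<.08)); rect('stackall',st&(P[...,2]>.045))
rect('mat',box(320,362,140,212)&(S>100)&(V<190)&(P[...,2]<.02))
c=box(138,228,125,240)
rect('chest rim',c&(P[...,2]>.09)&(P[...,2]<.13)); rect('chest floor',c&(P[...,2]<.03)&(H>60)&(H<95)&(S>100)); rect('catch',c&(S<80)&(P[...,2]>.07))
for n,b in dict(tape=(240,265,215,245),can=(290,322,225,255),jar=(300,320,103,125),books=(325,355,103,133),torch=(235,285,100,125),pot=(190,225,85,118)).items():
    rect(n,box(*b)&(P[...,2]>.015))
h=box(90,150,130,240)&(P[...,2]>.12)
q=P[h]; print('hatch',h.sum(),q.min(0),q.max(0)); m=q.mean(0);n=np.linalg.svd(q-m,full_matrices=False)[2];print(m,n[2])
```

```text
blue 982 c [ 574.9 -131.2] size [151.1  57.2] ang 5.7 z 0.1399
carton 1074 c [ 581.  -137.8] size [188.6 110.3] ang 0.8 z 0.0598
stackall 2088 c [ 581.  -137.8] size [188.6 110.3] ang 0.8 z 0.0652
mat 1938 c [ 558.6 -308.2] size [190.5 111.9] ang 0.5 z 0.0027
chest rim 1417 c [511.2 203.6] size [263.3 226.2] ang 9.3 z 0.112
chest floor 4295 c [514.3 209.8] size [240.6 196.9] ang 9.2 z 0.008
catch 753 c [577.9 146.1] size [322.9 159.4] ang 49.4 z 0.1063
tape 204 c [375.7 -27.7] size [59.2 31.5] ang 0.5 z 0.0533
can 378 c [ 349.4 -189.7] size [64.8 64. ] ang 23.5 z 0.0683
jar 257 c [ 749.1 -203.5] size [47.4 48.5] ang 32.0 z 0.0729
books 642 c [ 747.4 -300.2] size [80.8 80.9] ang 0.9 z 0.0392
torch 445 c [754.2 -37. ] size [132.1  42.6] ang 77.5 z 0.0307
pot 547 c [785.9 122.4] size [77.1 80.7] ang 44.7 z 0.0719
hatch 4017 [0.36017564 0.29191402 0.12003887] [0.62102428 0.39328322 0.33086442]
[0.48846999 0.33433005 0.24288338] [-0.15870945  0.96898473 -0.1894199 ]
```

```bash
cat > go.py <<'E'
import sys; from h import *
def delta(p,yaw,frm=None,fyaw=None):
    o=get_obs(); T=R.from_rotvec(o['orientation']).as_matrix()
    y0=np.degrees(np.arctan2(T[1,0],T[0,0])) if fyaw is None else fyaw
    p0=o['position'] if frm is None else frm
    a=np.radians(y0); A=np.array([[np.cos(a),np.sin(a),0],[np.sin(a),-np.cos(a),0],[0,0,-1]])
    print('travel',np.round(A.T@(np.array(p)-p0)/.04,3),'spin',round(-((yaw-y0+180)%360-180)/8,3),'yaw0',round(y0,2),'p0',np.round(p0,4))
    return p,yaw
# args: sequence of x,y,z(mm),yaw targets, chained
f=y=None
for s in sys.argv[1:]:
    v=[float(t) for t in s.split(',')]; f,y=delta(np.array(v[:3])/1000,v[3],f,y); f=np.array(f)
E
python3 go.py 575,-131,200,5.7 575,-131,106,5.7 575,-131,200,5.7 565,-318,60,0.5 565,-318,9,0.5 565,-318,110,.5
python3 -c "
import numpy as np
P=np.load('top.npz')['P']
print(P[215,30],P[270,155],P[190,110])"
```

```text
travel [12.422 -5.178  0.956] spin 1.757 yaw0 19.76 p0 [ 0.1774 -0.4939  0.2382]
travel [0.   0.   2.35] spin -0.0 yaw0 5.7 p0 [ 0.575 -0.131  0.2  ]
travel [ 0.    0.   -2.35] spin -0.0 yaw0 5.7 p0 [ 0.575 -0.131  0.106]
travel [-0.713  4.627  3.5  ] spin 0.65 yaw0 5.7 p0 [ 0.575 -0.131  0.2  ]
travel [0.    0.    1.275] spin -0.0 yaw0 0.5 p0 [ 0.565 -0.318  0.06 ]
travel [ 0.     0.    -2.525] spin -0.0 yaw0 0.5 p0 [ 0.565 -0.318  0.009]
[0.41741504 0.60338867 0.17716847] [0.25356857 0.27943812 0.04102297] [0.48079569 0.34128674 0.28578746]
```

```bash
python3 -m inch '{"travel":[[1.1,-0.5,0],[2.3,-1,0.1],[3.5,-1.5,0.2],[4.7,-2,0.3],[5.9,-2.5,0.4],[7,-2.9,0.5],[8.1,-3.4,0.6],[9.2,-3.9,0.7],[10.3,-4.3,0.8],[11.3,-4.7,0.9]],"spin":[0.2,0.4,0.6,0.8,1,1.2,1.4,1.5,1.6,1.757],"grip":[88,88,88,88,88,88,88,88,88,88]}' 30
python3 go.py 575,-131,200,5.7
```

```text
t: 1.1
position: [0.5407, -0.1623, 0.2023]
orientation: [-3.137, -0.156, 0.001]
ft_force: [0.1, -1.3, -0.1]
finger_gap: 0.0876
grasp_force: 0.0
travel [ 0.932 -0.695  0.057] spin 0.001 yaw0 5.71 p0 [ 0.5407 -0.1623  0.2023]
```

```bash
python3 -m inch '{"travel":[[0.47,-0.35,0],[0.93,-0.7,0.06],[0.93,-0.7,0.8],[0.93,-0.7,1.5],[0.93,-0.7,2.1],[0.93,-0.7,2.4],[0.93,-0.7,2.4],[0.93,-0.7,2.4],[0.93,-0.7,2.4],[0.93,-0.7,2.4]],"spin":[0,0,0,0,0,0,0,0,0,0],"grip":[88,88,88,88,88,88,88,50,50,50]}' 30
python3 -m inch '{"travel":[[0,0,0],[0,0,0],[0,0,0],[0,0,0],[0,0,0],[0,0,-0.3],[0,0,-0.8],[0,0,-1.4],[0,0,-2],[0,0,-2.4]],"spin":[0,0,0,0,0,0,0,0,0,0],"grip":[50,50,50,50,50,50,50,50,50,50]}' 30
python3 go.py 565,-318,60,0.5 565,-318,8,0.5
```

```text
t: 2.1
position: [0.5739, -0.133, 0.1078]
orientation: [3.137, 0.156, 0.003]
ft_force: [-0.2, -0.6, 0.2]
finger_gap: 0.0661
grasp_force: 0.0
t: 3.1
position: [0.5737, -0.1331, 0.2047]
orientation: [3.137, 0.156, 0.002]
ft_force: [0.7, 0.1, -3.9]
finger_gap: 0.0559
grasp_force: 30.0
travel [-0.674  4.578  3.618] spin 0.65 yaw0 5.7 p0 [ 0.5737 -0.1331  0.2047]
travel [0.  0.  1.3] spin -0.0 yaw0 0.5 p0 [ 0.565 -0.318  0.06 ]
```

```bash
python3 -m inch '{"travel":[[0,0.3,0],[-0.1,0.9,0],[-0.2,1.7,0],[-0.3,2.5,0],[-0.4,3.3,0],[-0.5,4,0.4],[-0.6,4.4,1.1],[-0.67,4.58,1.9],[-0.67,4.58,2.7],[-0.67,4.58,3.5]],"spin":[0,0.1,0.2,0.3,0.4,0.5,0.65,0.65,0.65,0.65],"grip":[50,50,50,50,50,50,50,50,50,50]}' 30
python3 go.py 565,-318,11,0.5
```

```text
t: 4.1
position: [0.5639, -0.3187, 0.06]
orientation: [-3.141, -0.012, 0.003]
ft_force: [0.1, -0.4, -3.2]
finger_gap: 0.0556
grasp_force: 30.0
travel [ 0.027 -0.017  1.225] spin -0.007 yaw0 0.44 p0 [ 0.5639 -0.3187  0.06  ]
```

Run:
```python
from h import *
im,d,c,W=cam('top'); P=pts(d,c,W); v,u=np.mgrid[:384,:512]
hsv=cv2.cvtColor(im,cv2.COLOR_RGB2HSV)
st=(u>262)&(u<320)&(v>120)&(v<210)
for n,a,b in [('red',.09,.115),('all',.045,.115)]:
    m=(st&(P[...,2]>a)&(P[...,2]<b)).astype(np.uint8)
    k,l,s,_=cv2.connectedComponentsWithStats(m); m=l==1+np.argmax(s[1:,4])
    r=cv2.minAreaRect((P[m][:,:2]*1000).astype(np.float32)); print(n,m.sum(),r,np.median(P[m][:,2]))
save('top2.png',cv2.resize(im[100:260,220:400],None,fx=3,fy=3))
```

```text
red 909 ((576.653564453125, -134.31991577148438), (149.58343505859375, 56.6296272277832), 6.3992695808410645) 0.09996164613966885
all 2096 ((580.9535522460938, -137.83065795898438), (188.3185577392578, 110.86760711669922), 0.5360606908798218) 0.06341270427578982
```

```bash
python3 -m inch '{"travel":[[0,0,0.3],[0,0,0.6],[0,0,0.85],[0,0,1.05],[0,0,1.15],[0,0,1.22],[0,0,1.24],[0,0,1.24],[0,0,1.24],[0,0,1.24]],"spin":[0,0,0,0,0,0,0,0,0,0],"grip":[50,50,50,50,50,50,50,60,75,88]}' 30
python3 -m inch '{"travel":[[0,0,0],[0,0,0],[0,0,-0.3],[0,0,-1],[0,0,-1.8],[0,0,-2.7],[0,0,-3.5],[0,0,-3.7],[0,-0.8,-3.7],[0,-1.8,-3.7]],"spin":[0,0,0,0,0,0,0,0,0,-0.2],"grip":[88,88,88,88,88,88,88,88,88,88]}' 30
python3 go.py 559.8,-136.2,150,6.4 559.8,-136.2,68,6.4
```

```text
t: 5.15
position: [0.5654, -0.3181, 0.0138]
orientation: [3.141, 0.014, 0.002]
ft_force: [-0.1, 0.7, 0.3]
finger_gap: 0.0739
grasp_force: 0.0
t: 6.15
position: [0.5639, -0.2459, 0.1606]
orientation: [-3.141, -0.055, 0.001]
ft_force: [0.7, 0.3, -0.3]
finger_gap: 0.0883
grasp_force: 0.0
travel [-0.007 -2.743  0.265] spin -0.551 yaw0 1.99 p0 [ 0.5639 -0.2459  0.1606]
travel [0.   0.   2.05] spin -0.0 yaw0 6.4 p0 [ 0.5598 -0.1362  0.15  ]
```

```bash
python3 -m inch '{"travel":[[0,-0.9,0],[0,-1.9,0.1],[0,-2.74,0.27],[0,-2.74,0.27],[0,-2.74,0.8],[0,-2.74,1.4],[0,-2.74,1.9],[0,-2.74,2.25],[0,-2.74,2.32],[0,-2.74,2.32]],"spin":[-0.2,-0.4,-0.55,-0.55,-0.55,-0.55,-0.55,-0.55,-0.55,-0.55],"grip":[88,88,88,88,88,88,88,88,88,88]}' 45
python3 -m inch '{"travel":[[0,0,0],[0,0,0],[0,0,0],[0,0,0],[0,0,0],[0,0,0],[0,0,-0.2],[0,0,-0.6],[0,0,-1.2],[0,0,-2]],"spin":[0,0,0,0,0,0,0,0,0,0],"grip":[50,50,50,50,50,50,50,50,50,50]}' 45
python3 - <<'E'
from h import *
# chest close estimate from top view rim corners, and catch
z=np.load('top.npz');im,P=z['im'],z['P']
a=np.radians(9.2);ex=np.array([np.cos(a),np.sin(a)]);ey=np.array([-ex[1],ex[0]])
q=P[120:250,130:235].reshape(-1,3);L=np.c_[(q[:,:2]-[.5117,.2006])@ex,(q[:,:2]-[.5117,.2006])@ey]*1000
r=(q[:,2]>.1)&(q[:,2]<.114)&(abs(L[:,0])<150)&(abs(L[:,1])<150)
for s in (-90,90):
  m=r&(abs(L[:,0]-s)<20); print('ymin',s,np.percentile(L[m&(L[:,1]<-80),1],[0,10,50,90,100]))
for s in (-70,70):
  m=r&(abs(L[:,1]-s)<20); 
  for g in (-1,1): print('x',g,s,np.percentile(L[m&(L[:,0]*g>80),0],[0,10,50,90,100]))
E
python3 go.py 570,-130,160,6.4
```

```text
t: 7.15
position: [0.5605, -0.1367, 0.0684]
orientation: [-3.137, -0.177, 0.0]
ft_force: [-0.6, 0.2, 0.9]
finger_gap: 0.0879
grasp_force: 0.0
t: 8.15
position: [0.5596, -0.1359, 0.1483]
orientation: [-3.135, -0.178, 0.004]
ft_force: [1.2, -0.2, -1.4]
finger_gap: 0.0555
grasp_force: 45.0
ymin -90 [-108.37193178 -108.32194616 -107.51403156 -103.32979786 -101.62199978]
ymin 90 [-107.89784321 -107.67358671 -106.50855307 -102.92195341 -101.59490145]
x -1 -70 [-128.34753752 -128.15029999 -126.41623158 -122.8275169  -120.53376728]
x 1 -70 [122.50431128 122.69602345 124.04366554 130.53140306 131.55138751]
x -1 70 [-128.95568576 -128.53586957 -126.47634685 -122.33409429 -120.68987774]
x 1 70 [122.38750292 122.60614741 123.78053662 128.08447304 130.78315402]
travel [ 0.275 -0.118 -0.293] spin 0.012 yaw0 6.5 p0 [ 0.5596 -0.1359  0.1483]
```

```bash
python3 go.py 512.5,201.8,190,99.2
```

```text
travel [-0.215 -8.522 -1.043] spin -11.588 yaw0 6.5 p0 [ 0.5596 -0.1359  0.1483]
```

```bash
python3 -m inch '{"travel":[[0,-0.2,-0.5],[0,-0.6,-0.9],[0,-1.3,-1.04],[0,-2.1,-1.04],[0,-2.9,-1.04],[0,-3.8,-1.04],[0,-4.7,-1.04],[0,-5.6,-1.04],[0,-6.5,-1.04],[-0.1,-7.2,-1.04]],"spin":[-0.3,-0.9,-1.8,-2.7,-3.6,-4.5,-5.4,-6.3,-7.2,-8.1],"grip":[50,50,50,50,50,50,50,50,50,50]}' 45
python3 go.py 512.5,201.8,190,99.2
```

```text
t: 9.15
position: [0.5233, 0.1513, 0.1901]
orientation: [-2.547, -1.839, 0.0]
ft_force: [-0.2, -0.6, -1.9]
finger_gap: 0.0554
grasp_force: 45.0
travel [ 1.113 -0.654  0.002] spin -3.444 yaw0 71.65 p0 [0.5233 0.1513 0.1901]
```

Finish the transit, then look from the top and with the wrist before lowering.

```bash
python3 -m inch '{"travel":[[0.5,-0.3,0],[0.9,-0.5,0],[1.1,-0.65,0],[1.11,-0.65,0],[1.11,-0.65,0],[1.11,-0.65,0],[1.11,-0.65,0],[1.11,-0.65,0],[1.11,-0.65,0],[1.11,-0.65,0]],"spin":[-0.8,-1.7,-2.5,-3.2,-3.44,-3.44,-3.44,-3.44,-3.44,-3.44],"grip":[50,50,50,50,50,50,50,50,50,50]}' 45
python3 - <<'E'
from h import *
im,d,c,W=cam('wrist'); P=pts(d,c,W); t,_,_,_=cam('top')
save('w1.png',np.hstack([im,cv2.resize(t[100:260,60:260],(480,384))])[:, :].copy()[::1]) if 0 else save('w1.png',cv2.resize(np.hstack([im,cv2.resize(t[100:260,60:260],(480,384))]),(790,306)))
hsv=cv2.cvtColor(im,cv2.COLOR_RGB2HSV);o=get_obs();print(o['position'])
m=((hsv[...,0]<8)|(hsv[...,0]>172))&(hsv[...,1]>120)&(P[...,2]>.2)&(P[...,2]<.24)
print(m.sum()); p=P[m]-np.r_[o['position'][:2],0]
a=np.radians(9.2);L=np.c_[p[:,0]*np.cos(a)+p[:,1]*np.sin(a),-p[:,0]*np.sin(a)+p[:,1]*np.cos(a),p[:,2]]
if m.sum(): print(L.min(0),L.max(0))
E
python3 go.py 512.5,201.8,16,99.2
```

```text
t: 10.15
position: [0.5134, 0.1998, 0.1899]
orientation: [-2.044, -2.385, 0.0]
ft_force: [-0.2, -0.2, -2.0]
finger_gap: 0.0555
grasp_force: 45.0
[0.51345172 0.19975755 0.1898984 ]
31925
[-0.0311724  -0.05247972  0.20077463] [0.03420262 0.09108921 0.22456222]
travel [ 0.054 -0.016  4.347] spin -0.049 yaw0 98.81 p0 [0.5135 0.1998 0.1899]
```

View pics/w1.png

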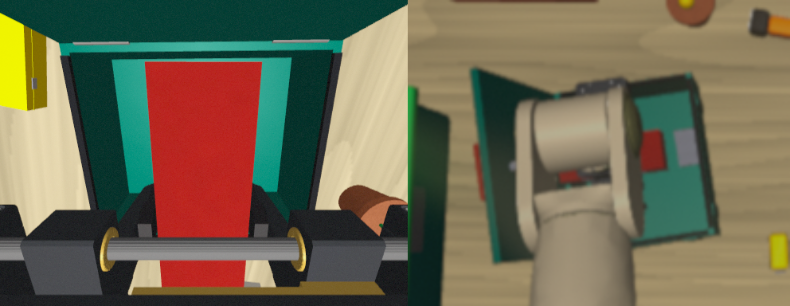

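The wrist view shows the tin centred over the mouth, its far end 10 mm or so clear of the hinge wall. The top view shows the near end clear of the grey catch, so I am lowering it.

```bash
python3 -m inch '{"travel":[[0.05,0,0.2],[0.05,0,0.6],[0.05,0,1.1],[0.05,0,1.6],[0.05,0,2.1],[0.05,0,2.6],[0.05,0,3],[0.05,0,3.3],[0.05,0,3.5],[0.05,0,3.6]],"spin":[-0.05,-0.05,-0.05,-0.05,-0.05,-0.05,-0.05,-0.05,-0.05,-0.05],"grip":[50,50,50,50,50,50,50,50,50,50]}' 45
python3 go.py 513,202,16,99.2
```

```text
t: 11.25
position: [0.513, 0.2018, 0.0453]
orientation: [-2.035, -2.393, 0.001]
ft_force: [-0.2, 0.1, -3.0]
finger_gap: 0.0557
grasp_force: 45.0
travel [0.005 0.    0.732] spin 0.003 yaw0 99.22 p0 [0.513  0.2018 0.0453]
```

```bash
python3 -m inch '{"travel":[[0,0,0.2],[0,0,0.4],[0,0,0.55],[0,0,0.65],[0,0,0.7],[0,0,0.73],[0,0,0.74],[0,0,0.74],[0,0,0.74],[0,0,0.74]],"spin":[0,0,0,0,0,0,0,0,0,0],"grip":[50,50,50,50,50,50,50,50,60,75]}' 45
python3 -m inch '{"travel":[[0,0,0],[0,0,0],[0,0,-0.2],[0,0,-0.7],[0,0,-1.4],[0,0,-2.2],[0,0,-3],[0,0,-3.8],[0,0,-4.4],[0,0,-4.8]],"spin":[0,0,0,0,0,0,0,0,0,0],"grip":[80,80,80,80,80,80,80,80,80,80]}' 30
python3 go.py 565,-318,200,0.5
```

```text
t: 12.25
position: [0.5135, 0.2018, 0.0166]
orientation: [2.035, 2.392, 0.001]
ft_force: [0.9, -0.6, 0.4]
finger_gap: 0.0658
grasp_force: 0.0
t: 13.25
position: [0.5134, 0.2019, 0.211]
orientation: [2.034, 2.391, 0.004]
ft_force: [0.3, 0.4, -0.2]
finger_gap: 0.08
grasp_force: 0.0
travel [-13.036  -0.811   0.276] spin 12.34 yaw0 99.22 p0 [0.5134 0.2019 0.211 ]
```

```bash
python3 -m inch '{"travel":[[-0.6,0,0],[-1.5,-0.1,0],[-2.5,-0.2,0],[-3.5,-0.2,0],[-4.5,-0.3,0],[-5.5,-0.3,0],[-6.5,-0.4,0],[-7.4,-0.4,0.1],[-8.2,-0.5,0.1],[-8.8,-0.5,0.1]],"spin":[0.8,1.8,2.8,3.8,4.8,5.8,6.8,7.8,8.8,9.7],"grip":[88,88,88,88,88,88,88,88,88,88]}' 30
python3 - <<'E'
from h import *
im,d,c,W=cam('top'); P=pts(d,c,W); v,u=np.mgrid[:384,:512]
hsv=cv2.cvtColor(im,cv2.COLOR_RGB2HSV);H,S=hsv[...,0],hsv[...,1]
def rect(n,m):
    k,l,s,_=cv2.connectedComponentsWithStats(m.astype(np.uint8)); m=l==1+np.argmax(s[1:,4])
    print(n,m.sum(),cv2.minAreaRect((P[m][:,:2]*1000).astype(np.float32)),np.median(P[m][:,2]))
rect('blue',(u>318)&(u<368)&(v>135)&(v<215)&(P[...,2]>.03)&(P[...,2]<.06))
rect('red',(u>138)&(u<228)&(v>125)&(v<240)&((H<8)|(H>172))&(S>120)&(P[...,2]<.08))
E
python3 go.py 565,-318,100,0.5
```

```text
t: 14.25
position: [0.5495, -0.1508, 0.2048]
orientation: [3.088, 0.579, 0.0]
ft_force: [0.4, 0.6, 0.2]
finger_gap: 0.088
grasp_force: 0.0
blue 767 ((566.7985229492188, -316.9396667480469), (55.847660064697266, 150.5631103515625), 89.24983215332031) 0.042873973661733844
red 826 ((511.7546691894531, 215.883056640625), (55.84235382080078, 148.91256713867188), 9.311582565307617) 0.04777387367607122
travel [-1.105  3.979  2.618] spin 2.533 yaw0 20.76 p0 [ 0.5499 -0.1535  0.2047]
```

```bash
python3 go.py 566.5,-317.5,100,-0.5 566.5,-317.5,12,-0.5
```

```text
travel [-1.066  3.98   2.618] spin 2.658 yaw0 20.76 p0 [ 0.5499 -0.1535  0.2047]
travel [0.  0.  2.2] spin -0.0 yaw0 -0.5 p0 [ 0.5665 -0.3175  0.1   ]
```

```bash
python3 -m inch '{"travel":[[-0.2,0.9,0],[-0.4,1.8,0],[-0.6,2.7,0.3],[-0.8,3.5,0.8],[-1.07,3.98,1.4],[-1.07,3.98,2.1],[-1.07,3.98,2.8],[-1.07,3.98,3.5],[-1.07,3.98,4.1],[-1.07,3.98,4.5]],"spin":[0.6,1.2,1.8,2.4,2.66,2.66,2.66,2.66,2.66,2.66],"grip":[88,88,88,88,88,88,88,88,88,88]}' 30
python3 go.py 566.5,-317.5,12,-0.7
```

```text
t: 15.3
position: [0.5683, -0.312, 0.023]
orientation: [-3.14, -0.011, 0.002]
ft_force: [0.5, -0.4, -0.2]
finger_gap: 0.0875
grasp_force: 0.0
travel [-0.047  0.137  0.275] spin 0.137 yaw0 0.39 p0 [ 0.5683 -0.312   0.023 ]
```

```bash
python3 -m inch '{"travel":[[-0.05,0.13,0.1],[-0.05,0.13,0.26],[-0.05,0.13,0.26],[-0.05,0.13,0.26],[-0.05,0.13,0.26],[-0.05,0.13,0.26],[-0.05,0.13,0.26],[-0.05,0.13,0.26],[-0.05,0.13,0.26],[-0.05,0.13,0.26]],"spin":[0.1,0.13,0.13,0.13,0.13,0.13,0.13,0.13,0.13,0.13],"grip":[88,88,50,50,50,50,50,50,50,50]}' 30
python3 -m inch '{"travel":[[0,0,0],[0,0,-0.2],[0,0,-0.6],[0,0,-1.2],[0,0,-1.9],[0,0,-2.6],[0,0,-3.1],[0,0,-3.4],[0,0,-3.5],[0,0,-3.5]],"spin":[0,0,0,0,0,0,0,0,0,0],"grip":[50,50,50,50,50,50,50,50,50,50]}' 30
python3 - <<'E'
from h import *
im,d,c,W=cam('top'); P=pts(d,c,W); v,u=np.mgrid[:384,:512]
m=(u>262)&(u<322)&(v>120)&(v<210)&(P[...,2]>.045)&(P[...,2]<.07)
k,l,s,_=cv2.connectedComponentsWithStats(m.astype(np.uint8)); m=l==1+np.argmax(s[1:,4])
print(m.sum(),cv2.minAreaRect((P[m][:,:2]*1000).astype(np.float32)))
E
python3 go.py 581,-138,150,0.3 581,-138,72,.3
```

```text
t: 16.3
position: [0.5669, -0.3179, 0.0144]
orientation: [3.141, -0.019, 0.001]
ft_force: [-0.7, 1.6, 5.1]
finger_gap: 0.0559
grasp_force: 30.0
t: 17.3
position: [0.5666, -0.3178, 0.1538]
orientation: [-3.141, 0.019, 0.0]
ft_force: [-0.2, 0.4, -3.4]
finger_gap: 0.0555
grasp_force: 29.9
2094 ((581.0537109375, -137.8324737548828), (188.95875549316406, 110.46466827392578), 0.8392670154571533)
travel [ 0.31  -4.495  0.077] spin -0.125 yaw0 -0.7 p0 [ 0.5664 -0.3176  0.1531]
travel [0.   0.   1.95] spin -0.0 yaw0 0.3 p0 [ 0.581 -0.138  0.15 ]
```

```bash
python3 -m inch '{"travel":[[0.05,-0.4,0],[0.1,-1.1,0],[0.15,-1.9,0],[0.2,-2.7,0],[0.25,-3.4,0],[0.3,-4,0],[0.31,-4.4,0],[0.31,-4.5,0.1],[0.31,-4.5,0.5],[0.31,-4.5,1]],"spin":[-0.12,-0.12,-0.12,-0.12,-0.12,-0.12,-0.12,-0.12,-0.12,-0.12],"grip":[50,50,50,50,50,50,50,50,50,50]}' 30
python3 go.py 581,-138,72,.5
```

```text
t: 18.35
position: [0.5814, -0.1386, 0.1136]
orientation: [3.141, 0.007, 0.002]
ft_force: [0.5, -0.3, -3.9]
finger_gap: 0.0558
grasp_force: 29.9
travel [-0.011 -0.014  1.039] spin -0.03 yaw0 0.26 p0 [ 0.5814 -0.1386  0.1136]
```

```bash
python3 -m inch '{"travel":[[0,0,0.3],[0,0,0.55],[0,0,0.75],[0,0,0.9],[0,0,0.97],[0,0,1.01],[0,0,1.04],[0,0,1.05],[0,0,1.05],[0,0,1.05]],"spin":[0,0,0,0,0,0,0,0,0,0],"grip":[50,50,50,50,50,50,50,50,50,50]}' 30
python3 -m inch '{"travel":[[0,0,0],[0,0,0],[0,0,0],[0,0,0],[0,0,-0.3],[0,0,-0.9],[0,0,-1.7],[0,0,-2.6],[0,0,-3.6],[0,0,-4.6]],"spin":[0,0,0,0,0,0,0,0,0,0],"grip":[60,72,88,88,88,88,88,88,88,88]}' 30
python3 - <<'E'
from h import *
# hatch plane angle from first top view; free edge
z=np.load('top.npz');P=z['P'];q=P[130:240,90:150].reshape(-1,3);q=q[q[:,2]>.12]
a=np.radians(9.2);ex=np.array([np.cos(a),np.sin(a)]);ey=np.array([-ex[1],ex[0]])
L=np.c_[(q[:,:2]-[.5125,.2018])@ex,(q[:,:2]-[.5125,.2018])@ey,q[:,2]]*1000
t=L[L[:,2]>300]; print(len(t),np.percentile(t,[1,50,99],axis=0)); b=abs(L[:,0])>60; s=np.polyfit(L[b,2],L[b,1],1);print(s,np.arctan(s[0])+1.571)
for n,l in dict(push0=(-90,215),push1=(-90,10),handle=(0,-52)).items(): print(n,np.array([.5125,.2018])*1000+l[0]*ex+l[1]*ey)
E
python3 go.py 565,-140,400,.5
```

```text
t: 19.35
position: [0.5814, -0.138, 0.0721]
orientation: [3.141, 0.007, 0.0]
ft_force: [0.4, 0.6, -3.6]
finger_gap: 0.0557
grasp_force: 29.9
t: 20.35
position: [0.581, -0.1378, 0.2586]
orientation: [3.141, 0.007, 0.001]
ft_force: [0.2, -0.4, -0.4]
finger_gap: 0.088
grasp_force: 0.0
977 [[-164.43071239 -225.89079473  300.51916524]
 [  -7.82165335  147.78366557  320.57275504]
 [ 125.37117919  159.37826989 1355.65459227]]
[ -0.22364456 186.50001562] 1.3509760592567284
push0 [389.28328079 399.6449901 ]
push1 [422.05892427 197.28205576]
handle [520.81382176 150.46891422]
travel [-0.399  0.052 -3.534] spin -0.03 yaw0 0.26 p0 [ 0.581  -0.1378  0.2586]
```

```bash
python3 go.py 389,400,400,99.2
```

```text
travel [ -4.738 -13.468  -3.534] spin -12.367 yaw0 0.26 p0 [ 0.581  -0.1378  0.2586]
```

```bash
python3 -m inch '{"travel":[[-0.3,-0.2,-0.8],[-0.6,-0.8,-1.6],[-1,-1.8,-2.4],[-1.4,-2.8,-3.1],[-1.8,-3.9,-3.5],[-2.2,-5,-3.5],[-2.6,-6.1,-3.5],[-3,-7.2,-3.5],[-3.4,-8.3,-3.5],[-3.7,-9.3,-3.5]],"spin":[-0.5,-1.5,-2.5,-3.5,-4.5,-5.5,-6.5,-7.5,-8.5,-9.5],"grip":[60,30,0,0,0,0,0,0,0,0]}' 30
python3 go.py 389,400,400,99.2 389,400,285,99.2
python3 - <<'E'
from h import *
im,d,c,W=cam('top'); P=pts(d,c,W); v,u=np.mgrid[:384,:512]
def rect(n,m):
    k,l,s,_=cv2.connectedComponentsWithStats(m.astype(np.uint8)); m=l==1+np.argmax(s[1:,4])
    print(n,m.sum(),cv2.minAreaRect((P[m][:,:2]*1000).astype(np.float32)),np.median(P[m][:,2]))
st=(u>262)&(u<322)&(v>120)&(v<210)
rect('blue',st&(P[...,2]>.09)&(P[...,2]<.115)); rect('all',st&(P[...,2]>.045)&(P[...,2]<.115))
E
```

```text
t: 21.35
position: [0.43, 0.2351, 0.3972]
orientation: [2.465, 1.947, 0.002]
ft_force: [1.1, 0.2, 0.5]
finger_gap: 0.0102
grasp_force: 0.0
travel [ 3.774 -1.951 -0.069] spin -2.822 yaw0 76.62 p0 [0.43   0.2351 0.3972]
travel [0.    0.    2.875] spin -0.0 yaw0 99.2 p0 [0.389 0.4   0.4  ]
blue 897 ((581.0865478515625, -138.29469299316406), (150.6255645751953, 56.3885498046875), 1.6094199419021606) 0.0999595913305269
all 2095 ((581.232421875, -137.8824462890625), (189.31143188476562, 110.33187103271484), 0.8318523168563843) 0.06322746086473785
```

Blue is centred on the carton to within a millimetre. Now going behind the hatch.

```bash
python3 -m inch '{"travel":[[0.8,-0.4,0],[1.7,-0.9,0],[2.6,-1.4,0],[3.4,-1.8,0],[3.8,-1.95,0],[3.8,-1.95,0],[3.8,-1.95,0],[3.8,-1.95,0],[3.8,-1.95,0],[3.8,-1.95,0]],"spin":[-0.7,-1.4,-2.1,-2.82,-2.82,-2.82,-2.82,-2.82,-2.82,-2.82],"grip":[0,0,0,0,0,0,0,0,0,0]}' 30
python3 - <<'E'
from h import *
im,d,c,W=cam('wrist');save('w2.png',im); s,_,_,_=cam('scene'); save('s2.png',s[100:384,180:512])
E
python3 go.py 389,400,285,99.2
```

```text
t: 22.4
position: [0.3922, 0.3988, 0.3962]
orientation: [2.045, 2.384, 0.001]
ft_force: [0.8, -0.3, 0.5]
finger_gap: 0.0002
grasp_force: 0.0
travel [ 0.034 -0.073  2.776] spin -0.052 yaw0 98.78 p0 [0.3921 0.3991 0.3961]
```

View pics/s2.png

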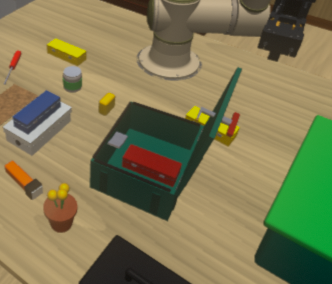

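The picture shows the red tin flat in the chest and the blue tin on the carton. The gripper is above and behind the open hatch, clear of it.

```bash
python3 -m inch '{"travel":[[0,-0.05,0.4],[0,-0.05,1.1],[0,-0.05,1.8],[0,-0.05,2.4],[0,-0.05,2.75],[-0.4,-0.05,2.75],[-0.8,-0.05,2.75],[-1.2,-0.05,2.75],[-1.6,-0.05,2.75],[-2,-0.05,2.75]],"spin":[0,0,0,0,0,0,0,0,0,0],"grip":[0,0,0,0,0,0,0,0,0,0]}' 30
python3 -m inch '{"travel":[[-0.3,0,0],[-0.6,0,0],[-0.9,0,0],[-1.2,0,0],[-1.5,0,0],[-1.8,0,0],[-2.1,0,0],[-2.4,0,0],[-2.7,0,0],[-3,0,0]],"spin":[0,0,0,0,0,0,0,0,0,0],"grip":[0,0,0,0,0,0,0,0,0,0]}' 30
python3 - <<'E'
from h import *
s,_,_,_=cam('scene'); save('s3.png',s[100:384,180:512]); print(get_obs()['position'])
E
```

```text
t: 23.5
position: [0.4026, 0.3191, 0.2868]
orientation: [2.044, 2.385, 0.003]
ft_force: [-0.5, 3.2, 2.1]
finger_gap: 0.0004
grasp_force: 1.6
t: 24.5
position: [0.4208, 0.2004, 0.286]
orientation: [2.044, 2.385, -0.0]
ft_force: [-0.7, 0.9, -0.7]
finger_gap: 0.0002
grasp_force: 0.2
[0.42106951 0.19927932 0.28593812]
```

View pics/s3.png

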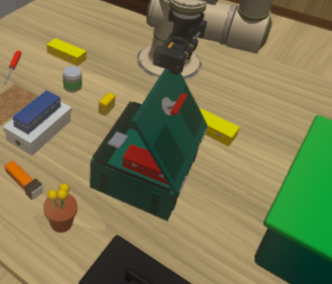

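The hatch leans over at about 1.1 rad with the fingers behind its edge. I'll push a little more, lift away and turn towards the handle.

```bash
python3 -m inch '{"travel":[[-0.3,0,0],[-0.6,0,0],[-0.9,0,0],[-1,0,0],[-1,0,-0.3],[-1,0,-0.6],[-1,0,-1],[-1,0,-1],[-1,0,-1],[-1,0,-1]],"spin":[0,0,0,0,0,-0.7,-1.6,-2.5,-3.4,-4.3],"grip":[0,0,0,0,0,0,0,30,60,60]}' 40
python3 go.py 520.8,150.5,260,189.2
```

```text
t: 25.55
position: [0.4268, 0.1619, 0.326]
orientation: [1.24, 2.887, 0.0]
ft_force: [-0.1, 0.8, -0.6]
finger_gap: 0.0221
grasp_force: 0.0
travel [-1.825  1.508  1.65 ] spin -6.96 yaw0 133.52 p0 [0.4268 0.1619 0.326 ]
```

```bash
python3 -m inch '{"travel":[[-0.3,0.2,0],[-0.6,0.5,0],[-0.9,0.7,0],[-1.2,1,0],[-1.5,1.2,0],[-1.83,1.51,0],[-1.83,1.51,0.2],[-1.83,1.51,0.7],[-1.83,1.51,1.2],[-1.83,1.51,1.65]],"spin":[-0.9,-1.8,-2.7,-3.6,-4.5,-5.4,-6.3,-6.96,-6.96,-6.96],"grip":[60,60,60,60,60,60,60,60,60,60]}' 50
python3 - <<'E'
from h import *
import json
im,d,c,W=cam('wrist'); P=pts(d,c,W); save('w3.png',im)
hsv=cv2.cvtColor(im,cv2.COLOR_RGB2HSV);o=get_obs();print(o['position'])
m=((hsv[...,0]<8)|(hsv[...,0]>172))&(hsv[...,1]>120)&(P[...,2]>.13)&(P[...,2]<.2)
print(m.sum())
t=m&(P[...,2]>np.percentile(P[m][:,2],50)-.003); r=cv2.minAreaRect((P[t][:,:2]*1000).astype(np.float32)); print(r,np.percentile(P[t][:,2],[5,50,95]))
a=np.radians(9.2);q=P.reshape(-1,3)-[.5125,.2018,0];L=np.c_[q[:,0]*np.cos(a)+q[:,1]*np.sin(a),-q[:,0]*np.sin(a)+q[:,1]*np.cos(a),q[:,2]]
k=(abs(L[:,0])>50)&(abs(L[:,0])<120)&(abs(L[:,1])<90)&(L[:,2]>.1)&(L[:,2]<.15) if 0 else (abs(L[:,0])<.12)&(abs(L[:,0])>.05)&(abs(L[:,1])<.1)&(L[:,2]>.11)&(L[:,2]<.14)
print('hatch slope',k.sum(),np.polyfit(L[k,1],L[k,2],1))
E
```

```text
t: 26.55
position: [0.5208, 0.1499, 0.2589]
orientation: [0.244, -3.132, -0.0]
ft_force: [-0.1, -0.0, -0.9]
finger_gap: 0.06
grasp_force: 0.0
[0.51989182 0.14984359 0.25610085]
1058
((520.2332153320312, 153.17855834960938), (78.74925994873047, 11.799388885498047), 7.079949855804443) [0.16398794 0.16581489 0.16700593]
hatch slope 24040 [-0.01191425  0.12713882]
```

View pics/w3.png

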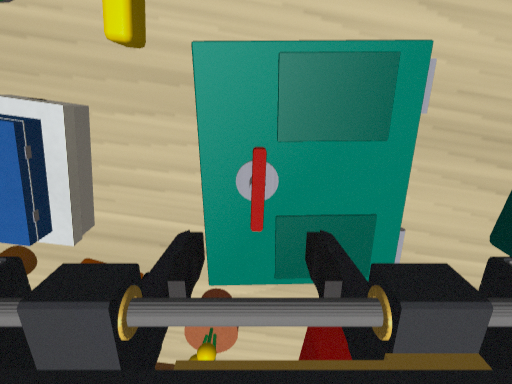

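The hatch is down on its seal. The red bar at (258,190) px is close to parallel with the hinge, about 0.04 rad turned, so the pawl condition is met.

```bash
python3 go.py 520.3,153,153.5,187.1
```

```text
travel [-0.022  0.076  2.565] spin 0.225 yaw0 -171.1 p0 [0.5199 0.1498 0.2561]
```

```bash
python3 -m inch '{"travel":[[0,0.08,0.5],[0,0.08,1.1],[0,0.08,1.7],[0,0.08,2.2],[0,0.08,2.45],[0,0.08,2.56],[0,0.08,2.56],[0,0.08,2.56],[0,0.08,2.56],[0,0.08,2.56]],"spin":[0.22,0.22,0.22,0.22,0.22,0.22,0.22,0.22,0.22,0.22],"grip":[60,60,60,60,60,60,60,60,40,20]}' 50
python3 -m inch '{"travel":[[0,0,0],[0,0,0],[0,0,0],[0,0,0],[0,0,0],[0,0,0],[0,0,0],[0,0,0],[0,0,0],[0,0,0]],"spin":[0,0,0,0,0,0,0,0,0,0],"grip":[5,5,5,5,5,5,5,5,5,5]}' 50
python3 go.py 520.3,153,153.5,187.1
```

```text
t: 27.6
position: [0.5206, 0.1532, 0.1581]
orientation: [-0.196, 3.135, 0.0]
ft_force: [0.2, 0.6, 1.1]
finger_gap: 0.046
grasp_force: 0.0
t: 28.6
position: [0.5205, 0.153, 0.1575]
orientation: [0.196, -3.135, 0.001]
ft_force: [-0.6, -3.9, 1.2]
finger_gap: 0.0116
grasp_force: 50.0
travel [0.004 0.001 0.101] spin 0.005 yaw0 -172.86 p0 [0.5205 0.153  0.1575]
```

```bash
python3 -m inch '{"travel":[[0,0,0],[0,0,0],[0,0,0.05],[0,0,0.11],[0,0,0.11],[0,0,0.11],[0,0,0.11],[0,0,0.11],[0,0,0.11],[0,0,0.11]],"spin":[0,0,0,0,0,0,0,0,0,0],"grip":[20,20,20,20,20,5,5,5,5,5]}' 55
python3 -m inch '{"travel":[[0,0,0],[0,0,0],[0,0,0.01],[0,0,0.02],[0,0,0.03],[0,0,0.04],[0,0,0.05],[0,0,0.06],[0,0,0.07],[0,0,0.07]],"spin":[0.3,0.9,1.6,2.3,3,3.7,4.4,5.1,5.8,6.5],"grip":[5,5,5,5,5,5,5,5,5,5]}' 55
python3 go.py 520.3,153,151,107.3
```

```text
t: 29.6
position: [0.5204, 0.1529, 0.1531]
orientation: [0.195, -3.135, 0.001]
ft_force: [-0.1, -4.1, -1.0]
finger_gap: 0.0113
grasp_force: 55.0
t: 30.6
position: [0.5206, 0.1525, 0.1516]
orientation: [1.203, 2.9, -0.002]
ft_force: [-4.3, -6.8, 10.1]
finger_gap: 0.0114
grasp_force: 55.0
travel [0.014 0.003 0.016] spin 3.454 yaw0 134.93 p0 [0.5206 0.1525 0.1516]
```

```bash
python3 -m inch '{"travel":[[0,0,0],[0,0,0],[0,0,0],[0,0,0],[0,0,0],[0,0,0],[0,0,0],[0,0,0],[0,0,0],[0,0,0]],"spin":[0.6,1.2,1.8,2.3,2.8,3.2,3.4,3.5,3.5,3.5],"grip":[5,5,5,5,5,5,5,5,5,5]}' 55
python3 -c "
from h import *
o=get_obs();print(o['ft_torque'],o['joint_efforts'][5])"
python3 go.py 520.3,153,151,105.9
```

```text
t: 31.6
position: [0.5206, 0.1521, 0.1504]
orientation: [1.865, 2.526, -0.003]
ft_force: [-0.4, -8.7, -0.2]
finger_gap: 0.0115
grasp_force: 55.0
[-1.47590017 -0.19714589 -0.03145401] -0.017484038835391402
travel [ 0.024  0.001 -0.015] spin 0.154 yaw0 107.13 p0 [0.5206 0.1521 0.1504]
```

```bash
python3 -m inch '{"travel":[[0,0,0],[0,0,0],[0,0,0],[0,0,0],[0,0,0],[0,0,0],[0,0,0],[0,0,0],[0,0,0],[0,0,0]],"spin":[0.1,0.16,0.16,0.16,0.16,0.16,0.16,0.16,0.16,0.16],"grip":[5,5,5,5,5,20,40,50,50,50]}' 55
python3 -m inch '{"travel":[[0,0,0],[0,0,-0.3],[0,0,-0.9],[0,0,-1.6],[0,0,-2.3],[0,0,-3],[0,0,-3.3],[0,0,-3.3],[0,0,-3.3],[0,0,-3.3]],"spin":[0,0,0,0,0,0,0,0,0,0],"grip":[50,50,50,50,50,50,50,50,50,50]}' 30
python3 - <<'E'
from h import *
im,d,c,W=cam('wrist'); P=pts(d,c,W); save('w4.png',im)
hsv=cv2.cvtColor(im,cv2.COLOR_RGB2HSV);o=get_obs();print(o['position'],o['ft_force'])
m=((hsv[...,0]<8)|(hsv[...,0]>172))&(hsv[...,1]>120)&(P[...,2]>.13)&(P[...,2]<.2)
t=m&(P[...,2]>np.percentile(P[m][:,2],50)-.003); print(m.sum(),cv2.minAreaRect((P[t][:,:2]*1000).astype(np.float32)),np.median(P[t][:,2]))
a=np.radians(9.2);q=P.reshape(-1,3)-[.5125,.2018,0];L=np.c_[q[:,0]*np.cos(a)+q[:,1]*np.sin(a),-q[:,0]*np.sin(a)+q[:,1]*np.cos(a),q[:,2]]
k=(abs(L[:,0])<.12)&(abs(L[:,0])>.05)&(abs(L[:,1])<.1)&(L[:,2]>.11)&(L[:,2]<.14)
print('slope',k.sum(),np.polyfit(L[k,1],L[k,2],1))
im,d,c,W=cam('top'); P=pts(d,c,W); v,u=np.mgrid[:384,:512]
for a,b in((.09,.115),(.045,.115)):
    m=(u>262)&(u<322)&(v>120)&(v<210)&(P[...,2]>a)&(P[...,2]<b)
    k,l,s,_=cv2.connectedComponentsWithStats(m.astype(np.uint8)); m=l==1+np.argmax(s[1:,4])
    print(m.sum(),cv2.minAreaRect((P[m][:,:2]*1000).astype(np.float32)))
E
```

```text
t: 32.6
position: [0.5204, 0.1534, 0.1503]
orientation: [-1.893, -2.507, -0.0]
ft_force: [-0.2, -0.4, 0.1]
finger_gap: 0.0492
grasp_force: 0.0
t: 33.6
position: [0.52, 0.1532, 0.2809]
orientation: [-1.893, -2.505, 0.003]
ft_force: [0.3, -0.1, -0.0]
finger_gap: 0.0497
grasp_force: 0.0
[0.52006813 0.15317727 0.28102334] [-0.6832962   0.29742505 -0.12204283]
892 ((520.7780151367188, 153.48321533203125), (11.68243408203125, 78.12831115722656), 17.579099655151367) 0.16321979859652955
slope 25663 [0.00238457 0.12541536]
899 ((581.1160278320312, -138.09210205078125), (150.50027465820312, 56.25666046142578), 1.5139460563659668)
2097 ((581.0426635742188, -137.62423706054688), (188.53662109375, 110.4224624633789), 0.5218376517295837)
```

View pics/w4.png

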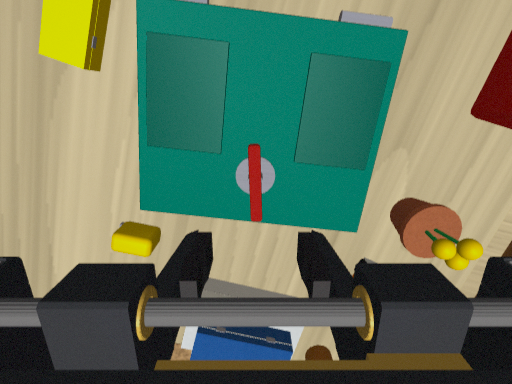

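The bar at (255,182) px now stands across the hatch, turned about 1.42 rad. The hatch is drawn down flush, the blue tin is centred and the arm is clear.

```bash
python3 -c "
from plant import job_done; print(job_done())"
```

```text
the job is handed in; nothing more can be done
None
```

I handed the job in at about 34 s with no verdict shown: the red tin is flat in the chest, the blue tin is back on the carton within about 1 mm, and the hatch is drawn down with its T-handle at about 1.42 of 1.45 rad.

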